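# Wedge the draining board level

### The job

The hinged draining board in the low wooden stand slopes down at its front. Slide the loose wooden wedge, flat on the worktop and thin end first, straight in under the middle of the board's front edge and push until the board is level and held tight against its stop pins, but stop once it is properly tight: do not force it. Leave the wedge there and the other things undisturbed.

Things in the scene. Friction and masses are not known exactly. Their poses are not given: they have to be found in the camera images.
- stand: Low wooden stand of a draining board, fixed to the worktop: two upright cheeks 200 long, 14 thick, 60 high, 154 mm apart inside, with a hinged ribbed board between them. Origin on the worktop under its middle; +x is the way the wedge must go in (from the open front towards the hinge end), +y to the left of that, z up.
- stand_front (a point): Point on the worktop (z = 0) in the middle of the stand's open front, below the front edge of the board as it is when level (95 mm in front of the stand's origin); same axes as the stand.
- board (a joint): Hinge of the draining board (195 long, 148 wide, 14 thick, 0.3 to 0.65 kg; hinge 39 mm above the worktop, 185 mm behind the front edge). 0 = level, where the board meets two steel stop pins above its front corners (pins' tops 54 mm above the worktop) and can rise no further; -0.07 rad = front edge hanging down, where it starts. It falls back by its own weight unless propped.
- board_edge (a point): Middle of the board's front lower edge: 32 mm above the worktop when level, 19 mm at the start. 15 mm behind it a rounded rubber pad, 70 mm wide, sticks out under the board and rides on the wedge. The pad is screw-adjusted, 6 to 12 mm, different each time and not measured, so how deep the wedge must go (tip 64 to 88 mm past the pad when the board meets its stops) has to be felt.
- wedge_heel (a point): Wooden wedge, loose, 0.11 kg, 175 long, 34 wide, lying flat on the worktop. Its heel (the thick end) is a block 45 long, 34 wide, 36.5 high with upright sides, to be held across its width; this point is the block's centre, 18 mm above the underside. x points along the wedge to the thin end, z up.
- wedge_tip (a point): Middle of the wedge's thin end, on the underside, 152.5 mm ahead (+x) of wedge_heel. Thin end 4 mm thick; the top rises 1 in 4 over 130 mm to the heel. Friction 0.5 to 0.7: it stays where pushed. Sliding under the hanging board takes 2 to 10 N; once the board meets its stops the push rises about 4 N a millimetre. 14 to 22 N is properly tight; beyond about 28 N it is forced.
- spice: Bystander: small glass spice jar with a green cap, 46 mm across, 106 high; sizes in mm; origin at the middle of its underside. To be left alone.
- shaker: Bystander: small grey-topped shaker, 44 mm across, 90 high; sizes in mm; origin at the middle of its underside. To be left alone.
- mug: Bystander: white mug, 93 mm across, 132 with its handle, 102 high; sizes in mm; origin at the middle of its underside. To be left alone.
- tin: Bystander: flat oblong tin, 63 x 105 x 26; sizes in mm; origin at the middle of its underside. To be left alone.
There are look-alikes about, which are no part of the job. Of the things that look like the part that bears wedge_heel, the larger one is meant.

How it is judged:
On the way:
1. the wedge's thin end is under the board's front edge, on the worktop, while the board still slopes (x of wedge_tip in the frame of stand above -0.093 m and y of wedge_tip in the frame of stand between -0.035 and 0.035 m and height (world z) of wedge_tip below 0.012 m and value of joint board below -0.03 rad), for 0.05 s.
At the end, for the whole second after the job is handed in: The board is level within 0.012 rad; the wedge lies flat (0.05 rad) on the worktop under the board's front edge, within 30 mm of the middle and 0.2 rad of straight, at rest and released, and bears on the board with 7 to 28 N (the board's weight alone gives only 2 to 4 N) (value of joint board above -0.012 rad and contact force between wedge and board between 7 and 28 N and x of wedge_tip in the frame of stand above -0.04 m and y of wedge_tip in the frame of stand between -0.03 and 0.03 m and angle between wedge_tip's own z axis and vertical below 0.05 rad and angle between the x axis of wedge_tip and the x axis of stand, either way round below 0.2 rad and linear speed of wedge below 0.01 m/s); the robot touches nothing.
It fails at once if the wedge is forced: it bears on the board with more than 33 N (contact force between wedge and board above 33 N).
It fails at once if the small glass spice jar with a green cap is moved by more than 20 mm or knocked over (distance of spice from where it was at the start of the episode above 0.02 m or angle between spice's own z axis and vertical above 0.3 rad).
It fails at once if the small grey-topped shaker is moved by more than 20 mm or knocked over (distance of shaker from where it was at the start of the episode above 0.02 m or angle between shaker's own z axis and vertical above 0.3 rad).
It fails at once if the white mug is moved by more than 20 mm or knocked over (distance of mug from where it was at the start of the episode above 0.02 m or angle between mug's own z axis and vertical above 0.3 rad).
It fails at once if the flat oblong tin is moved by more than 20 mm or knocked over (distance of tin from where it was at the start of the episode above 0.02 m or angle between tin's own z axis and vertical above 0.3 rad).
It also fails if it takes over 42 s, if anything falls off the work surface, if the arm or the gripper's body presses on something with over 40 N, if the wrist force passes 120 N, or if a joint passes its speed limit or range.

### The arm

A 6-joint arm with a two-finger parallel gripper is mounted at the origin on a cart in front of the work surface, level with it; the furniture and walls round the work are solid. World frame = base frame: x ahead of the robot, y to its left, z up, the work surface at z = 0. Lengths are in m, angles in rad, forces in N, time in s.
With the tool pointing down it reaches from about 0.3 to 0.825 m from the base axis. Payload 5.4 kg.
Tool frame: the origin (TCP) lies at the very end of the fingers, on their centre line; the grasp point (between the pads) lies 19 mm behind it; z points along the fingers, y is the line along which they close (so a half turn about z gives the same grasp; the last joint's range is limited). The gripper opens to 92 mm and grips with 3 to 60 N. Pads are 20 mm wide; open, the fingers measure 128 mm over their backs; the gripper's body (75 mm by 189 mm) begins 69 mm behind the grasp point.
Start: joints at [1.082, 0.158, 1.597, -0, 1.386, -0.21], TCP at [0.158, 0.553, 0.188] pointing down, gripper open.
Joint ranges: [-2.91, 2.91], [-0.94, 2.29], [0.18, 2.7], [-1.29, 4.43], [0.17, 2.64], [-3, 3]. Speed limits (rad/s): [2.57, 2.57, 3.14, 3.14, 3.14, 3.14].

### API

Orientations are given as a unit quaternion [x, y, z, w].
In Python, from plant import bot, command_gripper, kinematics, vision, order gives the robot as it stands. Calls block until the motion is done:
- bot.move_ptp(position, orientation): joint-space move of the TCP to a pose.
- bot.servo_line(position, orientation=None, feed=0.15, guard=None): straight line of the TCP; orientation=None keeps the orientation; feed is the mean speed in m/s. With guard (N) it stops when the force on the tool has changed by that much, and returns True; else False.
- bot.movej(angles): joint-space move.
- command_gripper(opening): opening from 0.0 (shut) to 1.0 (fully open); the grip force is fixed at half the most; returns when the fingers have stopped.
- bot.wait(seconds).
- kinematics.ik(position, orientation): joint angles nearest the present ones, or None.
- bot.read_state(): the state.
- vision.grab_frame(name): name is "scene" or "top"; returns (picture, depth): 400x640x3 uint8, red, green, blue; 400x640 float32, m along the optical axis (not along the pixel's ray), 0 where there is no reading.
- vision.get_calibration(name): a dict with "mtx" (3x3 intrinsics, pixels), "dist" ([k1, k2, p1, p2, k3] as OpenCV has them; the pictures are not rectified), "pose" (4x4, takes a point from camera to world coordinates). Camera axes: x right, y down, z forward; pixel columns grow to the right and rows downward; lengths in m; the calibration is good to about 2 mm. A picture is of the moment at which its call begins. get_calibration takes no time and is no camera call.
A pose or a line that the arm cannot do raises bot.IKError and nothing moves.
- order.close_job(): hands the job in; it is judged then, once.
The state is a dict: "time": time; "joint_pos": joint angles; "joint_velocities": joint speeds; "joint_torque": joint torques, N m; "eef_pos": TCP position; "tcp_rot": TCP orientation; "force": force on the tool from outside, world axes, zero at the start; "wrist_torque": the same for the moment, N m; "width": opening from 0.0 (shut) to 1.0 (fully open); "grasp_force": force on a finger pad.
Only numpy, scipy, OpenCV 4.12 (cv2) and the standard library are available. Lean on these libraries where they do the work, as an engineer would, in place of code of your own. Each camera call takes 0.05 s, during which the arm holds its last target. There are 200 camera calls.

## Working session

There is one attempt and no reset: what is moved stays moved. The work goes in short steps, each a Python script; the robot and the scene stay as the last script left them, time stands still between calls to the robot, and variables do not carry over. Pictures are saved under pics/ and viewed, at most 10 in all, crops included, and the job is handed in when it is done.

```bash
ls; mkdir -p pics
python3 - <<'E'
from plant import bot, vision
import cv2, numpy as np
for n in ("scene","top"):
    im,d=vision.grab_frame(n); cv2.imwrite(f"pics/{n}0.png",im[:,:,::-1]); np.save(f"pics/{n}0.npy",d)
    c=vision.get_calibration(n); print(n,c["mtx"],c["dist"],np.round(c["pose"],3),(d>0).mean())
s=bot.read_state();print(s["time"],s["force"],s["tcp_rot"])
E
```

```text
pics
scene [[480.49848007   0.         318.49274696]
 [  0.         480.49848007 200.20397884]
 [  0.           0.           1.        ]] [-0.12759346  0.          0.          0.          0.        ] [[ 0.585 -0.559  0.587 -0.59 ]
 [-0.811 -0.387  0.44  -0.952]
 [-0.019 -0.733 -0.679  1.305]
 [ 0.     0.     0.     1.   ]] 0.99619921875
top [[476.25819046   0.         318.99698486]
 [  0.         476.25819046 194.84035448]
 [  0.           0.           1.        ]] [-0.04188985  0.          0.          0.          0.        ] [[-0.076 -0.971  0.226  0.055]
 [-0.997  0.075 -0.013 -0.15 ]
 [-0.004 -0.227 -0.974  2.029]
 [ 0.     0.     0.     1.   ]] 0.9960703125
0.1 [-0.07616045 -0.15007922 -0.34667344] [ 1.38947098e-01  9.90299439e-01 -8.00025364e-04 -2.90310017e-04]
```

View pics/scene0.png

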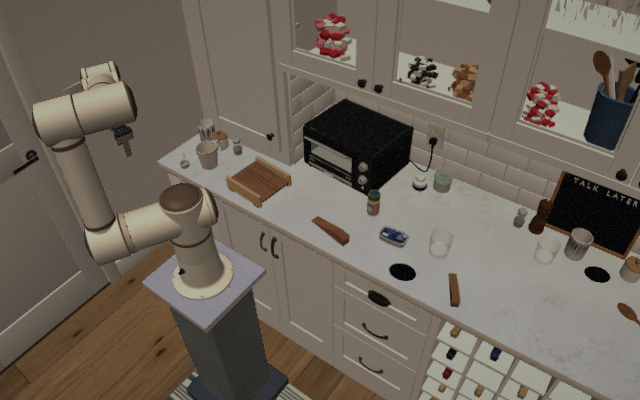

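View pics/top0.png

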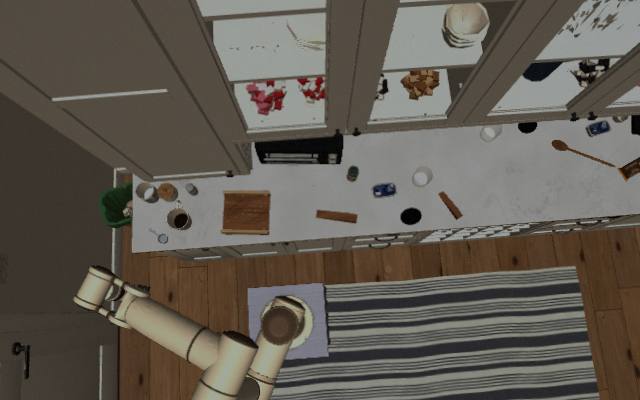

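The scene view shows the stand at (259,181). The wedge candidates are brown wedges at scene (331,231) / top (337,216) and at scene (454,290) / top (450,205). The first looks longer, so I'll check it in a close crop and measure both.

```bash
cat > h.py <<'E'
import cv2, numpy as np
from plant import vision
def ray(n,px):
    c=vision.get_calibration(n); p=cv2.undistortPoints(np.float64(px).reshape(-1,1,2),c["mtx"],np.array(c["dist"])).reshape(-1,2)
    T=c["pose"]; return T[:3,3], np.c_[p,np.ones(len(p))]@T[:3,:3].T
def plane(n,px,z):
    o,d=ray(n,px); return o+d*((z-o[2])/d[:,2])[:,None]
def cloud(n,dep):
    v,u=np.indices(dep.shape); px=np.c_[u.ravel(),v.ravel()]
    o,d=ray(n,px); return (o+d*dep.ravel()[:,None]).reshape(*dep.shape,3)   # d has unit optical z
E
python3 - <<'E'
import cv2,numpy as np
from h import *
a=cv2.imread("pics/scene0.png"); b=cv2.imread("pics/top0.png")
f=lambda i,x,y,w,h,s:cv2.resize(i[y:y+h,x:x+w],None,fx=s,fy=s,interpolation=cv2.INTER_CUBIC)
c=np.zeros((600,800,3),np.uint8)
c[:300]=f(a,210,145,160,60,5)
c[:300]=f(a,210,145,267,100,3)[:300,:800]
c[300:]=f(b,210,170,267,100,3)[:300,:800]
cv2.imwrite("pics/crop1.png",c)
for n in("scene","top"):
    im=cv2.imread(f"pics/{n}0.png"); P=cloud(n,np.load(f"pics/{n}0.npy"))
    hsv=cv2.cvtColor(im,cv2.COLOR_BGR2HSV)
    m=(((hsv[...,0]<20)&(hsv[...,1]>90)&(P[...,2]>.0-.01)&(P[...,2]<.1)&(P[...,0]>.2)&(P[...,0]<1.2))*255).astype(np.uint8)
    for k in cv2.findContours(m,cv2.RETR_EXTERNAL,cv2.CHAIN_APPROX_NONE)[0]:
        if cv2.contourArea(k)>60:
            r=cv2.minAreaRect(k); q=cv2.boxPoints(r); mm=np.zeros_like(m);cv2.drawContours(mm,[k],-1,255,-1)
            print(n,np.round(r[0]),np.round(r[1],1),"z range",np.percentile(P[mm>0][:,2],[2,50,98]).round(3)); print(np.c_[q.round(1),plane(n,q,0.02)[:,:2].round(3)].tolist())
E
```

```text
scene [629. 314.] [29.   9.2] z range [0.004 0.01  0.017]
[[615.5, 306.5, 0.659, -1.228], [622.0, 300.0, 0.699, -1.242], [642.5, 320.5, 0.653, -1.322], [636.0, 327.0, 0.614, -1.307]]
scene [454. 289.] [31.4  9.1] z range [0.002 0.021 0.034]
[[448.8999938964844, 274.0, 0.473, -0.699], [457.8999938964844, 273.6000061035156, 0.492, -0.724], [459.29998779296875, 304.8999938964844, 0.376, -0.782], [450.20001220703125, 305.29998779296875, 0.359, -0.758]]
scene [621. 248.] [56.3 27.4] z range [0.003 0.061 0.092]
[[590.2999877929688, 244.60000610351562, 0.895, -1.084], [605.0999755859375, 221.5, 1.055, -1.106], [652.5, 251.89999389648438, 0.996, -1.303], [637.7000122070312, 275.0, 0.846, -1.271]]
scene [331. 229.] [40.6 12. ] z range [0.003 0.023 0.04 ]
[[311.70001220703125, 220.39999389648438, 0.415, -0.164], [319.20001220703125, 211.10000610351562, 0.472, -0.158], [350.70001220703125, 236.60000610351562, 0.429, -0.331], [343.1000061035156, 246.0, 0.376, -0.333]]
scene [550. 224.] [41.7 21.3] z range [0.005 0.032 0.095]
[[528.2999877929688, 232.39999389648438, 0.821, -0.865], [530.099975585
[... 1801 characters left out ...]
0.367, 0.052]]
top [166. 191.] [15.6 16.3] z range [0.055 0.067 0.082]
[[154.5, 191.5, 0.592, 0.538], [166.0, 180.0, 0.64, 0.488], [177.0, 191.0, 0.586, 0.44], [165.5, 202.5, 0.539, 0.49]]
top [631. 169.] [14.3 24.1] z range [-0.001  0.014  0.027]
[[617.2000122070312, 168.39999389648438, 0.541, -1.51], [638.7999877929688, 157.60000610351562, 0.583, -1.621], [645.2000122070312, 170.39999389648438, 0.522, -1.637], [623.5999755859375, 181.1999969482422, 0.48, -1.526]]
top [583. 153.] [66.7  8.9] z range [0.001 0.013 0.026]
[[550.2000122070312, 146.39999389648438, 0.664, -1.225], [553.0, 138.0, 0.703, -1.246], [616.2999877929688, 159.10000610351562, 0.584, -1.515], [613.5, 167.5, 0.546, -1.494]]
```

View pics/crop1.png

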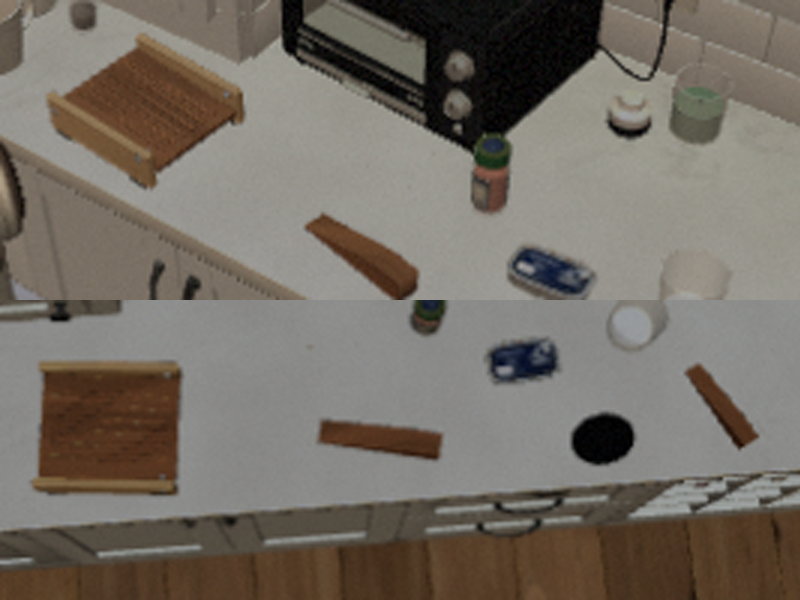

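Crop: the wedge at scene (331,229) is about 175 mm long, and the other at scene (454,289) about 135 mm, so the first is the right one. Its thin end faces left, towards the stand's open front. The pins are at the stand's right-hand end. Next, precise poses.

```bash
cat >> h.py <<'E'
def measure(n,im,dep):
    """im BGR -> stand and wedge numbers from coloured depth points"""
    P=cloud(n,dep); hsv=cv2.cvtColor(im,cv2.COLOR_BGR2HSV); H,S,V=cv2.split(hsv)
    brown=(H<25)&(S>70); x,y,z=P[...,0],P[...,1],P[...,2]
    st=brown&(z>.052)&(z<.07)&(x>.33)&(x<.62)&(y>.02)&(y<.30)
    we=brown&(z>.004)&(z<.05)&(x>.36)&(x<.49)&(y<-.12)&(y>-.36)
    out={}
    for k,m in(("stand",st),("wedge",we)):
        r=cv2.minAreaRect(P[m][:,:2].astype(np.float32)); out[k]=(m.sum(),np.round(r[0],4),np.round(r[1],4),cv2.boxPoints(r).round(3).tolist())
    w=P[we]; u=np.linalg.svd(w[:,:2]-w[:,:2].mean(0),full_matrices=False)[2][0]; u*=np.sign(u[1]); s=w[:,:2]@u; v=w[:,:2]@[-u[1],u[0]]
    out["wedge_dir"]=np.degrees(np.arctan2(u[1],u[0])).round(2),s.min().round(4),s.max().round(4),np.median(v).round(4)
    p=P[st]; lo=p[:,0]<.47
    for k,q in(("near",p[lo]),("far",p[~lo])):
        u=np.linalg.svd(q[:,:2]-q[:,:2].mean(0),full_matrices=False)[2][0];u*=np.sign(u[1])
        out["cheek "+k]=len(q),q.mean(0).round(4),np.degrees(np.arctan2(u[1],u[0])).round(2),q[:,1].min().round(4),q[:,1].max().round(4)
    return out
E
python3 - <<'E'
from h import *
for n in("scene","top"):
    for k,v in measure(n,cv2.imread(f"pics/{n}0.png"),np.load(f"pics/{n}0.npy")).items(): print(n,k,v)
E
```

```text
scene stand (np.int64(270), array([0.4634, 0.1444]), array([0.2013, 0.1899]), [[0.36000001430511475, 0.05299999937415123], [0.5490000247955322, 0.03500000014901161], [0.5669999718666077, 0.23600000143051147], [0.3779999911785126, 0.2529999911785126]])
scene wedge (np.int64(400), array([ 0.4207, -0.2437]), array([0.1742, 0.0404]), [[0.38199999928474426, -0.32499998807907104], [0.421999990940094, -0.3330000042915344], [0.45899999141693115, -0.16300000250339508], [0.41999998688697815, -0.15399999916553497]])
scene wedge_dir (np.float64(75.93), np.float64(-0.221), np.float64(-0.0471), np.float64(-0.4629))
scene cheek near (141, array([0.3809, 0.151 , 0.058 ]), np.float64(83.17), np.float64(0.0522), np.float64(0.2516))
scene cheek far (129, array([0.5454, 0.1362, 0.0578]), np.float64(86.0), np.float64(0.0367), np.float64(0.2372))
top stand (np.int64(370), array([0.4658, 0.1414]), array([0.1989, 0.1814]), [[0.3659999966621399, 0.050999999046325684], [0.5460000038146973, 0.03400000184774399], [0.5659999847412109, 0.23100000619888306], [0.38499999046325684, 0.24899999797344208]])
top wedge (np.int64(313), array([ 0.425 , -0.2428]), array([0.1702, 0.0354]), [[0.3880000114440918, -0.32100000977516174], [0.421999990940094, -0.33000001311302185], [0.4620000123977661, -0.164000004529953], [0.42800000309944153, -0.15600000321865082]])
top wedge_dir (np.float64(76.58), np.float64(-0.2226), np.float64(-0.0524), np.float64(-0.4682))
top cheek near (214, array([0.396 , 0.1557, 0.0587]), np.float64(76.2), np.float64(0.0513), np.float64(0.2449))
top cheek far (156, array([0.5367, 0.1418, 0.0587]), np.float64(94.69), np.float64(0.0346), np.float64(0.2322))
```

```bash
cat >> h.py <<'E'
from scipy.spatial.transform import Rotation as R
def q(deg):
    c,s=np.cos(np.radians(deg)),np.sin(np.radians(deg)); return R.from_matrix(np.array([[c,s,0],[s,-c,0],[0,0,-1.]])).as_quat()
def u(deg): return np.array([np.cos(np.radians(deg)),np.sin(np.radians(deg)),0])
STAND=np.array([.4645,.143,0]); SD=84.6; FRONT=STAND-.095*u(SD); WD=77.; HEEL=np.array([.408,-.306,0]); ZG=np.array([0,0,.006])
def rep(s=""):
    from plant import bot
    t=bot.read_state(); f=t["force"]; print(s,"t%.2f"%t["time"],np.round(t["eef_pos"],4),"F",np.round(f,2),"along %.2f"%(f@u(SD)),"w%.3f gf%.1f"%(t["width"],t["grasp_force"])); return t
E
python3 - <<'E'
from h import *; from plant import bot,command_gripper
e=np.array(bot.read_state()["eef_pos"]); bot.servo_line(e+[0,0,.09]); rep("up")
bot.move_ptp(HEEL+[0,0,.15],q(WD)); rep("above")
print(bot.servo_line(HEEL+[0,0,.05],feed=.12),bot.servo_line(HEEL+ZG,feed=.05,guard=8)); rep("down")
command_gripper(0.0); rep("grip")
for n in("scene","top"):
    im,d=vision.grab_frame(n); cv2.imwrite(f"pics/{n}1.png",im[:,:,::-1]); np.save(f"pics/{n}1.npy",d)
im=cv2.imread("pics/scene1.png"); cv2.imwrite("pics/crop2.png",cv2.resize(im[130:280,220:420],None,fx=4,fy=4,interpolation=cv2.INTER_CUBIC))
E
```

```text
up t0.84 [0.1577 0.5518 0.2759] F [-0.61  0.15 -0.1 ] along 0.09 w0.998 gf0.0
above t4.00 [ 0.4084 -0.3056  0.1501] F [-0.09 -0.17  0.61] along -0.18 w0.998 gf0.0
False False
down t6.02 [ 0.4082 -0.3063  0.0063] F [ 0.78  0.16 -0.77] along 0.23 w0.999 gf0.0
grip t6.93 [ 0.408  -0.3061  0.006 ] F [ 0.91 -0.2   0.63] along -0.11 w0.361 gf30.0
```

View pics/crop2.png

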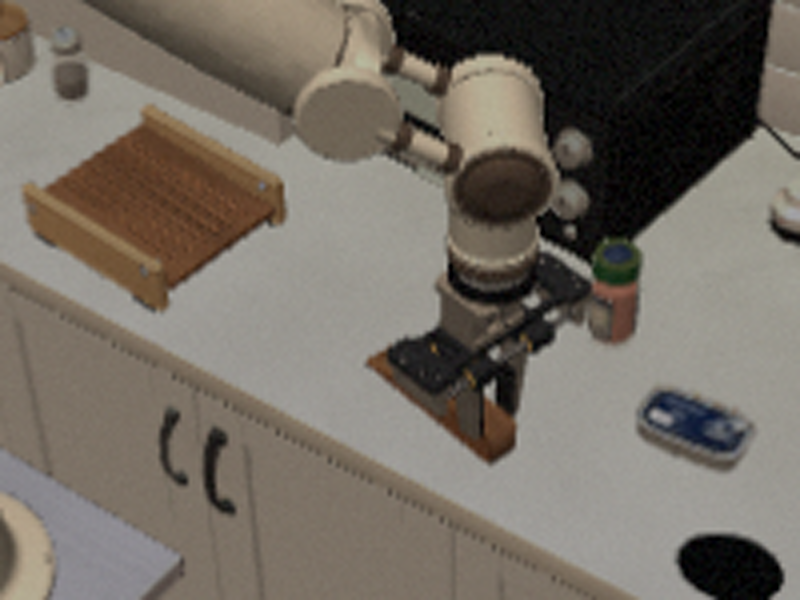

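Gripped on the heel block (width 33 mm); the crop shows the fingers at (490,400), clear of the jar and tin. Next I'll slide to the front, align and enter.

Run:
```python
from h import *; from plant import bot
T=lambda d: FRONT+(d-.1525)*u(SD)+ZG      # d = tip depth past the front edge
bot.servo_line(T(-.03),q(SD),feed=.10); rep("pre")
for d,f in((.005,.06),(.03,.04),(.05,.04),(.062,.03)):
    print(bot.servo_line(T(d),q(SD),feed=f,guard=12)); rep(f"d{d}")
for n in("scene","top"):
    im,d=vision.grab_frame(n); cv2.imwrite(f"pics/{n}2.png",im[:,:,::-1]); np.save(f"pics/{n}2.npy",d)
a=cv2.imread("pics/scene2.png")[150:260,220:380];b=cv2.imread("pics/top2.png")[180:255,200:360]
r=lambda i:cv2.resize(i,None,fx=4,fy=4,interpolation=cv2.INTER_CUBIC)
c=np.vstack([r(a)[:300],r(b)]);cv2.imwrite("pics/crop3.png",c)
```

```text
pre t8.93 [ 0.4384 -0.1333  0.006 ] F [-0.06  0.56  0.77] along 0.55 w0.360 gf30.0
False
d0.005 t9.67 [ 0.4417 -0.0979  0.006 ] F [-0.81  0.34  1.62] along 0.26 w0.363 gf30.0
False
d0.03 t10.44 [ 0.4441 -0.0736  0.006 ] F [-0.75 -2.71  0.73] along -2.77 w0.359 gf30.0
False
d0.05 t11.09 [ 0.446  -0.0534  0.006 ] F [ 1.12 -1.45  0.26] along -1.34 w0.359 gf30.0
False
d0.062 t11.64 [ 0.447  -0.0415  0.006 ] F [-0.32 -1.94 -0.4 ] along -1.96 w0.360 gf30.0
```

View pics/crop3.png

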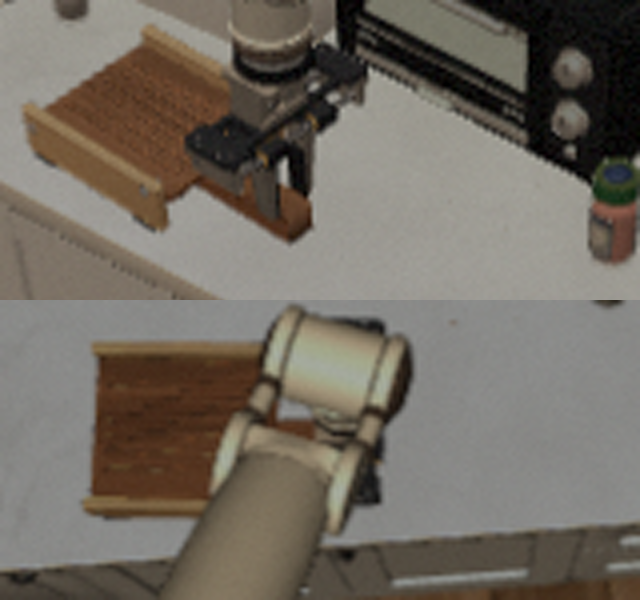

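The wedge is under the middle of the board and straight, at crop (250,205), with about 2 N of drag. Now I'll push in small steps and feel for the stops.

Run:
```python
from h import *; from plant import bot
T=lambda d: FRONT+(d-.1525)*u(SD)+ZG
def force():
    fs=[]
    for _ in range(5): bot.wait(.02); fs.append(-np.dot(bot.read_state()["force"],u(SD)))
    return np.mean(fs)
d=.062; log=[]; F=0
while F<17 and d<.112 and bot.read_state()["time"]<34:
    d+=.002 if F<5 and d<.074 else (.001 if F<8 else .0005)
    g=bot.servo_line(T(d),q(SD),feed=.015,guard=14); F=force(); log.append((round(d*1e3,1),round(F,1),g))
print(log); t=rep("end"); print((t["eef_pos"]-T(d))@u(SD))
im,_=vision.grab_frame("scene"); cv2.imwrite("pics/scene3.png",im[:,:,::-1])
cv2.imwrite("pics/crop4.png",cv2.resize(im[150:260,210:370,::-1],None,fx=5,fy=5,interpolation=cv2.INTER_CUBIC))
```

```text
[(64.0, np.float64(4.8), False), (66.0, np.float64(3.7), False), (68.0, np.float64(4.0), False), (70.0, np.float64(4.1), False), (72.0, np.float64(3.9), False), (74.0, np.float64(6.8), False), (75.0, np.float64(10.2), False), (75.5, np.float64(11.3), False), (76.0, np.float64(13.2), False), (76.5, np.float64(14.7), False), (77.0, np.float64(16.7), False), (77.5, np.float64(18.0), False)]
end t15.94 [ 0.4485 -0.0297  0.0061] F [ -1.62 -17.74  -2.74] along -17.81 w0.360 gf30.0
-0.0034925480893623615
```

View pics/crop4.png

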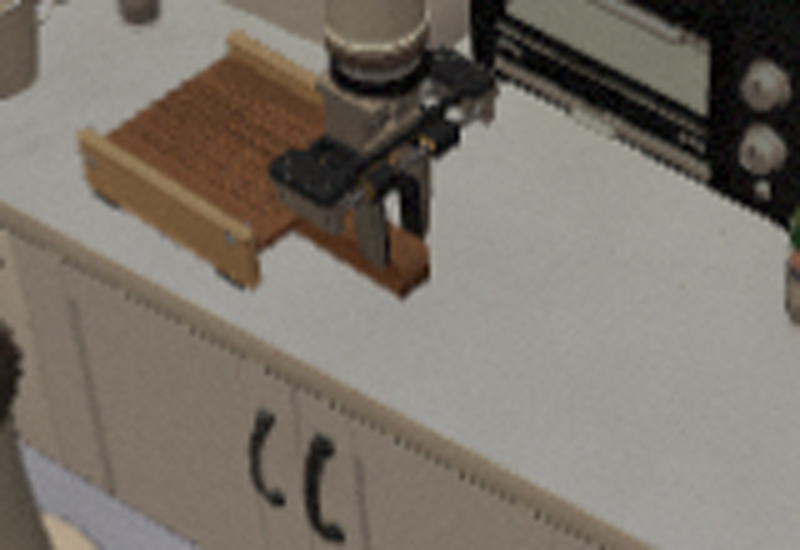

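The push has reached about 18 N with the rise the task describes. I'll check that the board is really level by fitting its plane before and after in the depth images.

Run:
```python
from h import *; from plant import bot
im,d=vision.grab_frame("scene"); im=im[:,:,::-1]
def fit(im,d,tag):
    P=cloud("scene",d); L=(P-STAND)@np.array([u(SD),u(SD+90),[0,0,1]]).T
    m=(np.abs(L[...,1])<.065)&(L[...,0]>-.085)&(L[...,0]<.085)&(L[...,2]>.02)&(L[...,2]<.056)&(L[...,1]>0 if tag else True)
    p=L[m]
    for _ in range(3):
        A=np.c_[p[:,:2],np.ones(len(p))]; c=np.linalg.lstsq(A,p[:,2],rcond=None)[0]; p=p[np.abs(A@c-p[:,2])<.006]
    print(len(p),"slope x %.4f y %.4f z0 %.4f"%tuple(c))
a=cv2.imread("pics/scene0.png");da=np.load("pics/scene0.npy")
for t in(0,1): fit(a,da,t); fit(a,np.load("pics/scene2.npy"),t); fit(im,d,t)
rep()
```

```text
774 slope x 0.0649 y -0.0006 z0 0.0405
660 slope x 0.0171 y -0.0069 z0 0.0453
621 slope x 0.0045 y 0.0004 z0 0.0466
392 slope x 0.0648 y -0.0018 z0 0.0404
361 slope x 0.0244 y -0.0306 z0 0.0462
346 slope x 0.0030 y -0.0237 z0 0.0476
 t16.04 [ 0.4485 -0.0297  0.0061] F [ -2.7  -17.96  -2.99] along -18.13 w0.362 gf30.0
```

The board is level: slope about 0.004 now against 0.065 at the start, and the height agrees. I'll release, rise and check.

Run:
```python
from h import *; from plant import bot,command_gripper
command_gripper(1.0); rep("open")
e=np.array(bot.read_state()["eef_pos"]); print(bot.servo_line(e+[0,0,.16],feed=.12)); rep("up")
bot.move_ptp(np.array([.42,-.2,.25]),q(SD)); bot.wait(.3); rep("away")
c=[]
for n,s in(("scene",np.s_[145:245,210:370]),("top",np.s_[175:255,200:360])):
    im,d=vision.grab_frame(n); cv2.imwrite(f"pics/{n}5.png",im[:,:,::-1]); np.save(f"pics/{n}5.npy",d); c.append(cv2.resize(im[s][:75,:,::-1] if n=="top" else im[s][:,:,::-1],None,fx=3,fy=3,interpolation=cv2.INTER_CUBIC))
cv2.imwrite("pics/crop5.png",np.vstack(c))
```

```text
open t17.01 [ 0.4485 -0.0263  0.006 ] F [-0.37 -0.4   0.04] along -0.43 w0.997 gf0.0
False
up t18.49 [ 0.4479 -0.0261  0.1651] F [-0.7   0.58 -0.33] along 0.51 w1.004 gf0.0
away t19.59 [ 0.4201 -0.199   0.2495] F [-0.05  0.28 -0.02] along 0.28 w1.002 gf0.0
```

View pics/crop5.png

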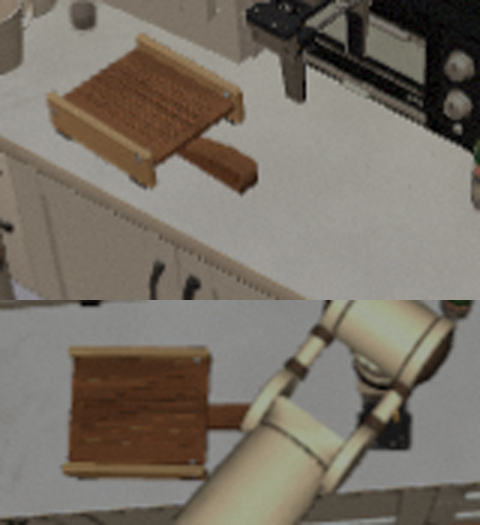

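The crop shows the wedge at (220,163), centred and straight in the front, with the board level, nothing else disturbed and the gripper clear. Handing in.

```bash
python3 -c "
from plant import order; print(order.close_job())"
```

```text
the job is handed in; nothing more can be done
None
```

The job is handed in: the wedge sits straight under the middle of the board, pushed in to about 18 N and released, and the board measures level; the force it bears on the board after release was not measured.

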